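Push the row of vial racks home in the feeder and press its load key

ROBOT

A 6-joint arm with a two-finger parallel gripper is mounted at the origin on the work surface. World frame = base frame: x ahead of the robot, y to its left, z up, the work surface at z = 0. Lengths are in mm, angles in rad, forces in N, time in s.
With the tool pointing down it reaches from about 400 to 925 mm from the base axis. Payload 12.5 kg.
Tool frame: the origin (TCP) lies between the finger pads; the fingertips stand 11 mm ahead of it and the grasp point (between the pads) lies 8 mm behind it (env.tip_extent is the distance from the TCP to the fingertips, in mm); x points along the fingers, z is the direction in which the jaws open and shut, and the axes are right-handed (so a half turn about x gives the same grasp; the last joint's range is limited). The gripper opens to 95 mm and grips with 3 to 60 N. Pads are 20 mm wide; open, the fingers measure 119 mm over their backs; the gripper's body (75 mm by 180 mm) begins 59 mm behind the grasp point.
Start: joints at [1.187, 0.491, 1.559, -0, 1.092, -0.106], TCP at [171.383, 601.06, 225.661] pointing down, gripper open.
Joint ranges: [-3.1, 3.1], [-0.84, 2.19], [0.05, 2.79], [-1.13, 4.28], [0.06, 2.93], [-2.69, 2.69]. Speed limits (rad/s): [2.22, 2.22, 2.79, 3.14, 3.14, 3.14].

INTERFACE

Orientations are given as [roll, pitch, yaw] about the fixed x, y, z axes, in that order (R = Rz(yaw) Ry(pitch) Rx(roll)).
In Python, from cell import status, imaging, env gives the robot as it stands. The module is installed in compiled form; this text tells all that it offers.
- The arm moves only by the tool apply_moves, never from a script. Its argument "increments" is a list of rows, each a list of 5 numbers: the closure, from 0 (fully open) to 1 (shut), then the shift along the tool's x, y, z in mm, then the turn about the tool's x in degrees. A call has 1 to 10 rows; each row shifts and turns the commanded pose from where the row before left it, along the tool's axes as they then stand; what a row does not reach is not made up. A row lasts 1/10 s, in which the tool goes at most 50 mm and 8.59 degrees, less where a joint would pass 70% of its speed; a pose out of reach is approached as far as the arm can. A call with a gripper value outside its range is refused whole. The fingers move at their own pace and stop on an object; the grip force is fixed at half the most. Time passes only in rows, so rows that do not move let the fingers close. It gives the time, the measured TCP pose, the force and the opening at its end, in the units of the state.
- status.state(): the state, without advancing time (a new reading comes with each control period).
- imaging.read_camera(name): name is "scene" or "top" or "wrist"; returns a dict with "pixels" (420x560x3 uint8, red, green, blue), "fovy" (degrees; the focal length in pixels is half the picture's height over the tangent of half this angle, whatever the lens; pixels are square), "cx", "cy" (the principal point, pixels), "R" (3x3) and "t" (3): a world point X has camera coordinates R X + t. Camera axes: x right, y down, z forward; pixel columns grow to the right and rows downward; lengths in mm; the calibration is good to about 2 mm. A picture is of the moment at which its call begins. There is no depth.
- env.job_done(): hands the job in, once; it reports no verdict.
The state is a dict: "t": time; "joints": joint angles; "qvel": joint speeds; "tau": joint torques, N m; "eef_pos": TCP position; "tcp_rot": TCP orientation; "ft_force": force on the tool from outside, world axes, zero at the start; "moment": the same for the moment, N m; "opening": opening from 0.0 (shut) to 1.0 (fully open).
Only numpy, scipy, OpenCV 4.12 (cv2) and the standard library are available. Lean on these libraries where they do the work, as an engineer would, in place of code of your own. Each camera call takes 0.05 s, during which the arm holds its last target. There are 200 camera calls.

TASK

Five vial racks stand touching one another between the guide rails of the sample feeder, short of its end stop. With your fingertips, push the whole row from behind, steadily and as one train, until it is closed up against the end stop; only then press the load key on top of the feeder's head and let it come up again. Nothing is to be picked up: the racks stay down on the lane, and the spare rack, bottle and jar on the bench stay where they are.

Things in the scene. Friction and masses are not known exactly. Their poses are not given: they have to be found in the camera images.
- feeder: the rack feeder, a white housing 395 x 124 mm fixed to the bench. Origin: on the bench under the lane's centre line; x runs along the lane to the end stop, y across, z up. The lane's deck is 36 mm above the bench, from x = -170 mm (open mouth) to the stop at x = 130 mm. Guide rails on both sides: inner faces 92 mm apart, 6 mm thick, tops 14 mm above the deck.
- stop (a point): foot of the end stop: the point at deck height on the lane's centre line where the deck meets the lane-side face of the feeder's head, a white box 80 mm long, 124 mm wide, top 88 mm above the bench. This face is the stop. Home, the lead rack's front face lies against it (its origin 11 mm before it) and the five racks fill the 110 mm before it.
- rack_1: aluminium vial rack, 22 mm long (its x, along the lane), 90 mm wide (y; the outer 4 mm at each end only 16 mm long), 26 mm high, with five capped 12 mm vials fixed in it that stand 14 mm above it; about 120 g. Origin: centre of its underside; x points to the end stop, z up. The lead rack, nearest the stop. It starts 60 to 120 mm short of the stop.
- rack_2: the second rack of the row, made like rack_1 with the same axes; at the start the racks stand face to face (0.2 mm apart).
- rack_3: the third rack of the row, made like rack_1 with the same axes.
- rack_4: the fourth rack of the row, made like rack_1 with the same axes.
- rack_5: the last rack, farthest from the stop, made like rack_1 with the same axes. Its back face, 11 mm behind its origin, is where the row is pushed; behind it the lane is empty for at least 60 mm. Sliding the whole row takes about 2 to 6 N.
- load_key_top (a point): centre of the top of the load key, a round black spring push button, 26 mm across, in a 42 mm grey collar on top of the feeder's head, the only button there. Its top is 110 mm above the bench when up, 10 mm above the collar's rim; it is pressed straight down.
- load_key (a joint): travel of the load key: 0 up, 0.006 m fully down, which takes 5 N. It counts as pressed beyond 0.004 m and springs back when let go.
- spare_rack: a spare rack without vials, 22 x 90 x 26 mm, standing on the bench beside the feeder; leave it alone. Origin: centre of its underside.
- solvent_bottle: an amber bottle of 56 mm diameter, 115 mm tall, standing on the bench past the feeder's head; leave it alone. Origin: centre of its underside.
- cap_jar: a white jar of 60 mm diameter, 65 mm tall, on the bench past the open mouth of the lane; leave it alone. Origin: centre of its underside.

How it is judged:
By the outcome, as a careful person would: the job done as asked, in the order asked, and still so for the second after the job is handed in, with the robot touching nothing.
It also fails if it takes over 48 s, if anything falls off the work surface, if the arm or the gripper's body presses on something with over 40 N, if the wrist force passes 120 N, or if a joint passes its speed limit or range.

## Working session

There is one attempt and no reset: what is moved stays moved. The work goes in short steps, Python scripts to look and compute and a tool call to move; the robot and the scene stay as the last step left them, time stands still between calls to the robot, and variables do not carry over. Pictures are saved under pics/ and viewed, about 8 in all and at most 12, crops included, and the job is handed in when it is done.

Besides the shell and the picture viewer there is one more tool, called after "Request:" by a JSON object that holds its "api" and its "payload", one argument or row to a line. apply_moves: Moves the arm, as the interface text tells. Its arguments: {"type":"object","properties":{"increments":{"type":"array"}},"required":["increments"]}

```bash
mkdir -p pics; cat > h.py <<'E'
import numpy as np, cv2
from cell import status, imaging, env
def shot(name, fn=None):
    c=imaging.read_camera(name)
    if fn: cv2.imwrite('pics/'+fn, c['pixels'][:,:,::-1])
    return c
def ray(c,u,v):
    f=c['pixels'].shape[0]/2/np.tan(np.radians(c['fovy'])/2)
    R=np.array(c['R']);t=np.array(c['t'])
    return -R.T@t, R.T@np.array([(u-c['cx'])/f,(v-c['cy'])/f,1.])
def onplane(c,u,v,z):
    o,d=ray(c,u,v); return o+d*(z-o[2])/d[2]
def proj(c,X):
    f=c['pixels'].shape[0]/2/np.tan(np.radians(c['fovy'])/2)
    p=np.array(c['R'])@np.array(X,float)+np.array(c['t']); return np.array([c['cx']+f*p[0]/p[2],c['cy']+f*p[1]/p[2]])
def tri(c1,p1,c2,p2):
    o1,d1=ray(c1,*p1);o2,d2=ray(c2,*p2);d1/=np.linalg.norm(d1);d2/=np.linalg.norm(d2)
    s=np.linalg.lstsq(np.array([d1,-d2]).T,o2-o1,rcond=None)[0]
    a=o1+s[0]*d1;b=o2+s[1]*d2
    return (a+b)/2,np.linalg.norm(a-b)
E
python3 - <<'E'
from h import *
import pickle
cs={n:shot(n) for n in('scene','top','wrist')}
pickle.dump(cs,open('c0.pkl','wb'))
for n in cs:
    cv2.imwrite(f'pics/{n}0.png',cs[n]['pixels'][:,:,::-1]); print(n,cs[n]['fovy'],ray(cs[n],cs[n]['cx'],cs[n]['cy']))
s=status.state();print(s)
E
```

```text
scene 54.24628888847404 (array([1025.49621394, -302.56586025,  978.37473927]), array([-0.41737844,  0.31210943, -0.85345353]))
top 51.441731561276725 (array([497.72983859,  38.53687468, 982.38678746]), array([ 0.13669201, -0.0104123 , -0.99055887]))
wrist 69.64874713893927 (array([106.5218585 , 619.05696576, 386.06408675]), array([ 0.23333666, -0.06797067, -0.97001752]))
{'t': 0.15, 'joints': array([ 1.18739387e+00,  4.91405237e-01,  1.55928641e+00, -4.14000094e-06,
        1.09168114e+00, -1.05588406e-01]), 'qvel': array([-0.00147081, -0.00125987, -0.00168757, -0.00156188,  0.00053171,
       -0.00017228]), 'tau': array([ 1.17543073e-03, -6.12896919e+01, -2.58281422e+01,  6.92281849e-02,
        4.73512290e-02, -8.61177659e-05]), 'eef_pos': array([171.32373464, 600.90184291, 225.21377089]), 'tcp_rot': array([ 3.04071152,  1.57001618, -1.9494896 ]), 'ft_force': array([-0.56132509, -0.81429729, -0.26811701]), 'moment': array([ 0.07052464, -0.00589868, -0.01111991]), 'opening': 1.0006509200326428}
```

View pics/scene0.png

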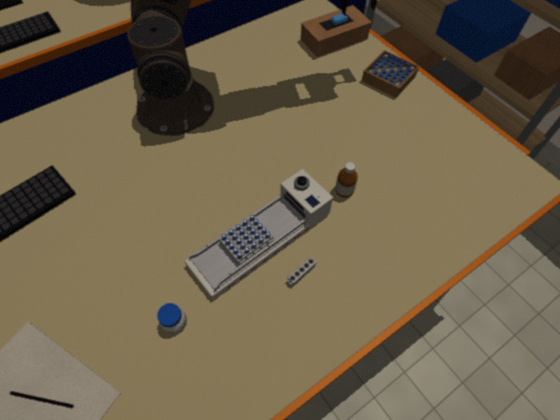

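View pics/top0.png

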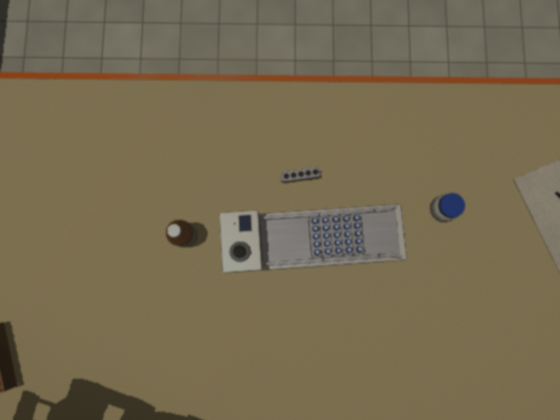

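The scene view shows the feeder with its head near (305,197) and the racks at (247,238). In the top view the head spans u 220–262, the vials u 312–365 and the mouth is at u≈405. The key is at (240,251). I'll enlarge both for corner picking.

```bash
python3 - <<'E'
from h import *
import pickle
cs=pickle.load(open('c0.pkl','rb'))
def crop(n,x0,y0,w,h,s):
    im=cs[n]['pixels'][y0:y0+h,x0:x0+w,::-1]
    im=np.clip(im.astype(float)*1.5,0,255).astype(np.uint8)
    im=cv2.resize(im,None,fx=s,fy=s,interpolation=cv2.INTER_CUBIC)
    for k in range(0,w,20): cv2.putText(im,str(x0+k),(k*s,8),0,.3,(0,255,255),1); cv2.line(im,(k*s,10),(k*s,14),(0,255,255),1)
    for k in range(0,h,20): cv2.putText(im,str(y0+k),(0,k*s+4),0,.3,(0,255,0),1)
    return im
a=crop('top',212,200,200,75,4); b=crop('scene',180,165,160,130,4)
b=cv2.copyMakeBorder(b[:,:],0,0,0,160,cv2.BORDER_CONSTANT)
cv2.imwrite('pics/ca.png',np.vstack([a,b])[:600*2])
im=np.vstack([a,b]);print(im.shape)
cv2.imwrite('pics/ca.png',cv2.resize(im,None,fx=.73,fy=.73,interpolation=cv2.INTER_AREA) if im.shape[0]>600 else im)
cv2.imwrite('pics/top4.png',a)
# white housing mask in top
for n,(x0,y0,w,h) in {'top':(205,195,215,90),'scene':(175,160,170,140)}.items():
    p=cs[n]['pixels'][y0:y0+h,x0:x0+w]; hsv=cv2.cvtColor(p,cv2.COLOR_RGB2HSV)
    m=((hsv[...,1]<60)&(hsv[...,2]>90)).astype(np.uint8)
    m=cv2.morphologyEx(m,cv2.MORPH_CLOSE,np.ones((9,9)))
    k=max(cv2.findContours(m,0,2)[0],key=cv2.contourArea)
    print(n,cv2.contourArea(k),(cv2.boxPoints(cv2.minAreaRect(k))+[x0,y0]).round(1).tolist())
    ap=cv2.approxPolyDP(k,3,True)[:,0]+[x0,y0]; print(ap.tolist())
E
```

```text
(820, 800, 3)
top 10309.5 [[217.9, 212.1], [402.0, 199.3], [406.2, 259.8], [222.1, 272.6]]
[[400, 206], [221, 212], [222, 271], [405, 259]]
scene 4974.5 [[181.0, 260.2], [276.7, 186.0], [307.5, 225.8], [211.8, 300.0]]
[[280, 195], [185, 260], [211, 299], [304, 228], [303, 220], [298, 220], [280, 202]]
```

View pics/ca.png

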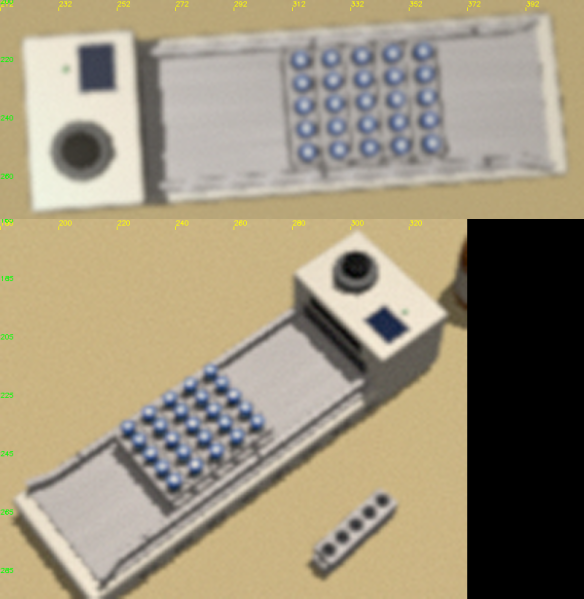

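The head top corners, key and vial caps are clear in both crops. In the top view the head runs (220,214)–(261,269) with the key at (240,252). In the scene view the key is at (302,180).

```bash
python3 - <<'E'
from h import *
import pickle
cs=pickle.load(open('c0.pkl','rb'));T,S=cs['top'],cs['scene']
pt=[(219.9,213.7),(257.5,211.3),(261,269.2),(223.3,271.9)]
ps=[(333.1,197.5),(311.5,213.3),(281,183.8),(302.6,169.5)]
for a,b in zip(pt,ps): print('head',*[np.round(x,1) for x in tri(T,a,S,b)], onplane(T,*a,88).round(1),onplane(S,*b,88).round(1))
print('key',*[np.round(x,1) for x in tri(T,(240.1,251.7),S,(301.6,179.7))],onplane(T,240.1,251.7,110).round(1),onplane(S,301.6,179.7,110).round(1))
# vial caps by blue mask
for n,(x0,y0,w,h),s in (('top',(300,208,75,55),6),('scene',(215,205,65,65),6)):
    p=cv2.resize(cs[n]['pixels'][y0:y0+h,x0:x0+w],None,fx=s,fy=s,interpolation=cv2.INTER_CUBIC).astype(int)
    bl=p[...,2]-p[...,0]
    m=(bl>25).astype(np.uint8)
    k,l,st,ce=cv2.connectedComponentsWithStats(m)
    g=[(c/s+[x0,y0]) for c,q in zip(ce[1:],st[1:]) if q[4]>80]
    g=np.array(g); print(n,len(g))
    W=np.array([onplane(cs[n],*q,76) for q in g])
    r=cv2.minAreaRect(W[:,:2].astype(np.float32)); print(W.mean(0).round(1),r); print(W[:,:2].round(0).tolist())
# lane edges: mouth corners z ~50 rail tops
for q in [(400,206),(405,259)]: print(onplane(T,*q,50).round(1))
E
```

```text
head [618.7 158.6  79.9] 3.7 [616.6 155.9  88. ] [623.3 156.1  88. ]
head [624.8  81.   80.7] 5.6 [622.3  78.3  88. ] [629.5  80.4  88. ]
head [504.4  71.3  80.3] 3.4 [503.4  69.6  88. ] [509.8  69.5  88. ]
head [498.4 148.4  79.2] 3.2 [497.5 146.   88. ] [504.3 145.4  88. ]
key [538.9 112.9 105.1] 3.7 [537.6 110.9 110. ] [542.5 112.2 110. ]
top 26
[573.7 -85.8  76. ] ((575.2542114257812, -85.2692642211914), (67.39205932617188, 88.72866821289062), 4.043351173400879)
[[610.0, -105.0], [610.0, -127.0], [607.0, -83.0], [606.0, -61.0], [605.0, -39.0], [596.0, -128.0], [593.0, -107.0], [591.0, -85.0], [589.0, -41.0], [588.0, -62.0], [579.0, -129.0], [575.0, -85.0], [576.0, -107.0], [574.0, -63.0], [571.0, -43.0], [562.0, -131.0], [560.0, -109.0], [558.0, -89.0], [557.0, -64.0], [554.0, -42.0], [545.0, -132.0], [543.0, -110.0], [543.0, -88.0], [543.0, -94.0], [541.0, -66.0], [539.0, -43.0]]
scene 19
[584.7 -88.4  76. ] ((584.5469970703125, -88.88021087646484), (63.27000427246094, 91.2857666015625), 7.08486795425415)
[[556.0, -46.0], [550.0, -69.0], [566.0, -67.0], [582.0, -45.0], [553.0, -91.0], [581.0, -67.0], [606.0, -43.0], [576.0, -89.0], [562.0, -112.0], [598.0, -65.0], [563.0, -135.0], [613.0, -64.0], [578.0, -111.0], [608.0, -86.0], [586.0, -110.0], [600.0, -109.0], [594.0, -133.0], [619.0, -107.0], [619.0, -131.0]]
[ 641.6 -228.9   50. ]
[ 527.3 -236.    50. ]
```

```bash
cat >> h.py <<'E'
from scipy.spatial.transform import Rotation as Ro
def tool():
    s=status.state(); return np.array(s['eef_pos']), Ro.from_euler('xyz',s['tcp_rot']).as_matrix(), s
def plan(target,yawdeg=None):
    p,R,s=tool()
    print('t',round(s['t'],2),'pos',p.round(1),'F',np.round(s['ft_force'],1),'open',round(s['opening'],3),'j6',s['joints'][5].round(2))
    print('z_tool heading',np.degrees(np.arctan2(R[1,2],R[0,2])).round(2),'tilt x',R[:,0].round(3))
    print('shift in tool axes',(R.T@(np.array(target)-p)).round(1))
E
python3 -c "
from h import *
plan([582,-170,225]);p,R,s=tool();print(R.round(2))"
```

```text
t 0.15 pos [171.3 600.9 225.2] F [-0.6 -0.8 -0.3] open 1.001 j6 -0.11
z_tool heading 74.08 tilt x [-0.    -0.001 -1.   ]
shift in tool axes [   0.7 -606.4 -628.7]
[[-0.   -0.96  0.27]
 [-0.    0.27  0.96]
 [-1.    0.   -0.  ]]
```

Request:
{"api": "apply_moves", "payload": {
  "increments": [
    [0, 0, -10, -8, 0],
    [0, 0, -20, -17, 0],
    [0, 0, -29, -24, 0],
    [0, 0, -29, -24, 0],
    [0, 0, -29, -24, 0],
    [0, 0, -29, -24, 0],
    [0, 0, -29, -24, 0],
    [0, 0, -29, -24, 0],
    [0, 0, -29, -24, 0],
    [0, 0, -29, -24, 0]
  ]
}}

```text
t: 1.15
eef_pos: [364.4, 318.4, 225.7]
tcp_rot: [-1.074, 1.571, 0.219]
ft_force: [0.5, 1.1, 0.1]
opening: 1.002
```

Request:
{"api": "apply_moves", "payload": {
  "increments": [
    [0, 0, -29, -24, 0],
    [0, 0, -29, -24, 0],
    [0, 0, -29, -24, 0],
    [0, 0, -29, -24, 0],
    [0, 0, -29, -24, 0],
    [0, 0, -29, -24, 0],
    [0, 0, -29, -24, 0],
    [0, 0, -29, -24, 0],
    [0, 0, -28, -26, 0],
    [0, 0, -16, -16, 0]
  ]
}}

```text
t: 2.15
eef_pos: [565.7, 16.9, 225.5]
tcp_rot: [-2.469, 1.571, -1.178]
ft_force: [-0.1, 0.4, 0.1]
opening: 1.001
```

Request:
{"api": "apply_moves", "payload": {
  "increments": [
    [0.65, 0, 0, 0, 7.8],
    [0.65, 0, 0, 0, 7.8],
    [0.65, 0, 0, 0, 7.8],
    [0.65, 0, 0, 0, 7.8],
    [0.65, 0, 0, 0, 7.8],
    [0.65, 0, 0, 0, 7.8],
    [0.65, 0, 0, 0, 7.8],
    [0.65, 0, 0, 0, 7.8],
    [0.65, 0, 0, 0, 7.4],
    [0.65, 0, 0, 0, 0]
  ]
}}

```text
t: 3.15
eef_pos: [564.6, 19.2, 225.6]
tcp_rot: [2.967, 1.571, 3.039]
ft_force: [-0.1, -0.3, 0.0]
opening: 0.352
```

```bash
python3 -c "
from h import *
import pickle
c=shot('wrist','w1.png');pickle.dump(c,open('w1.pkl','wb'))
plan([582,-175,225]);print(c['fovy'],ray(c,c['cx'],c['cy']))"
```

```text
t 3.2 pos [564.7  19.3 225.6] F [ 1.   0.  -0.9] open 0.351 j6 -0.16
z_tool heading 4.42 tilt x [-0.  0. -1.]
shift in tool axes [   0.6 -195.1    2.3]
69.64874713893927 (array([560.28972225,  86.51667553, 386.52396166]), array([ 0.01713982, -0.24301782, -0.96987039]))
```

View pics/w1.png

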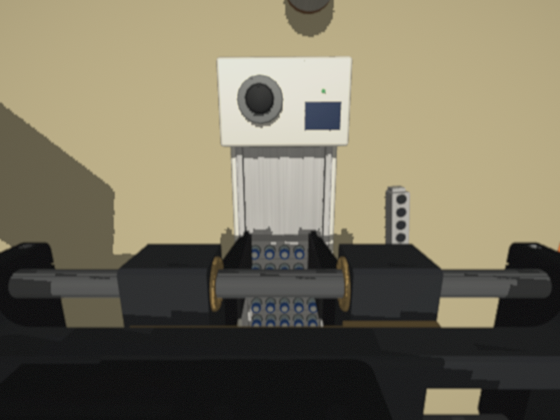

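The wrist view shows the head with corners (219,58), (351,57), (348,146) and (222,146). The key is at (260,97), and the rails run straight down the picture. I'll compute positions from these and then move back past the row.

```bash
python3 - <<'E'
from h import *
import pickle
c=pickle.load(open('w1.pkl','rb'));T=pickle.load(open('c0.pkl','rb'))['top']
hsv=cv2.cvtColor(c['pixels'],cv2.COLOR_RGB2HSV)
m=((hsv[...,1]<40)&(hsv[...,2]>150)).astype(np.uint8);m[147:]=0
k=max(cv2.findContours(cv2.morphologyEx(m,3,np.ones((25,25))),0,2)[0],key=cv2.contourArea)
q=cv2.approxPolyDP(k,4,True)[:,0];print(q.tolist())
for a in q: print(onplane(c,*a,88).round(1))
g=cv2.cvtColor(c['pixels'],cv2.COLOR_RGB2GRAY)[70:128,230:290]
m=(g<60).astype(np.uint8);k=max(cv2.findContours(m,0,2)[0],key=cv2.contourArea)
(e,r)=cv2.minEnclosingCircle(k);e=(e[0]+230,e[1]+70);print('key px',e,r,onplane(c,*e,110).round(1))
t=tri(c,e,T,(240.1,251.7));print('key tri',t)
# rail edges along rows
for v in (170,200,225):
    row=cv2.cvtColor(c['pixels'],cv2.COLOR_RGB2GRAY)[v].astype(int)
    d=np.diff(row);i=[j for j in range(225,345) if abs(d[j])>18];print(v,i,[onplane(c,j+.5,v,50)[0].round(1) for j in i], onplane(c,280,v,50)[1].round(1))
E
```

```text
[[217, 59], [222, 145], [347, 143], [350, 57]]
[498.9 146.5  88. ]
[505.4  70.3  88. ]
[626.  81.  88.]
[619.  156.9  88. ]
key px (258.8763828277588, 99.11254692077637) 15.383944511413574 [540.3 112.8 110. ]
key tri (array([538.6816508 , 113.69175033,  89.16414767]), np.float64(2.1368175140903114))
170 [231, 232, 235, 241, 243, 244, 322, 323, 324, 325, 331, 334] [np.float64(509.7), np.float64(510.8), np.float64(514.1), np.float64(520.8), np.float64(523.0), np.float64(524.1), np.float64(610.8), np.float64(611.9), np.float64(613.1), np.float64(614.2), np.float64(620.8), np.float64(624.2)] 45.6
200 [233, 236, 242, 243, 244, 245, 321, 322, 323, 324, 330, 333] [np.float64(513.1), np.float64(516.5), np.float64(523.4), np.float64(524.5), np.float64(525.7), np.float64(526.8), np.float64(613.4), np.float64(614.5), np.float64(615.6), np.float64(616.8), np.float64(623.6), np.float64(627.0)] 11.5
225 [234, 237, 243, 245, 246, 320, 321, 323, 324, 329, 332] [np.float64(515.4), np.float64(518.8), np.float64(525.8), np.float64(528.1), np.float64(529.3), np.float64(615.4), np.float64(616.5), np.float64(618.9), np.float64(620.0), np.float64(625.8), np.float64(629.3)] -18.3
```

Request:
{"api": "apply_moves", "payload": {
  "increments": [
    [0.65, 0, -10, 0, 0],
    [0.65, 0, -20, 0, 0],
    [0.65, 0, -25, 0, 0],
    [0.65, 0, -25, 0, 0],
    [0.65, 0, -25, 0, 0],
    [0.65, 0, -25, 0, 0],
    [0.65, 0, -25, 1, 0],
    [0.65, 0, -20, 1, 0],
    [0.65, 0, -15, 0, 0],
    [0.65, 0, -5, 0, 0]
  ]
}}

```text
t: 4.2
eef_pos: [581.5, -176.0, 225.4]
tcp_rot: [2.594, 1.571, 2.668]
ft_force: [0.1, 0.5, 0.8]
opening: 0.348
```

```bash
python3 -c "
from h import *
import pickle
c=shot('wrist','w2.png');pickle.dump(c,open('w2.pkl','wb'))
plan([582,-175,60]);print(c['fovy'],ray(c,c['cx'],c['cy']))"
```

```text
t 4.25 pos [ 581.6 -175.8  225.4] F [ 0.3 -0.7  0.5] open 0.353 j6 -0.48
z_tool heading 4.26 tilt x [-0.  0. -1.]
shift in tool axes [165.4   0.7   0.5]
69.64874713893927 (array([ 577.12840812, -108.7369435 ,  386.36254891]), array([ 0.01765065, -0.24294062, -0.96988056]))
```

View pics/w2.png

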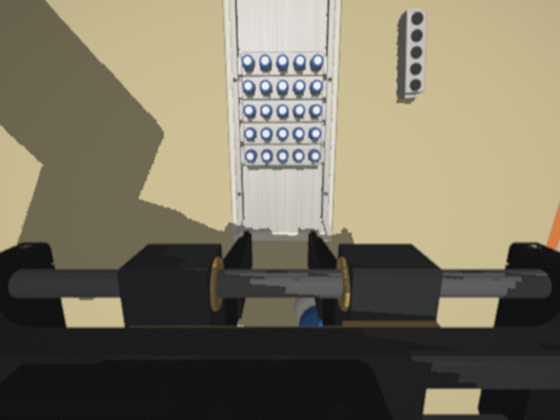

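The view shows five rows of caps, v≈62 to 156, centred around u≈283. The lane mouth is at v≈235, and the lane behind the row is empty. The jar's blue lid shows between the fingers at (312,317).

```bash
python3 - <<'E'
from h import *
import pickle
c=pickle.load(open('w2.pkl','rb'));c1=pickle.load(open('w1.pkl','rb'))
x0,y0,w,h,s=236,45,96,125,4
p=cv2.resize(c['pixels'][y0:y0+h,x0:x0+w],None,fx=s,fy=s,interpolation=2).astype(int)
m=((p[...,2]-p[...,0])>40).astype(np.uint8);m=cv2.morphologyEx(m,3,np.ones((13,13)))
k,l,st,ce=cv2.connectedComponentsWithStats(m)
g=np.array([b/s+[x0,y0] for b,q in zip(ce[1:],st[1:]) if q[4]>300]);print(len(g))
W=np.array([onplane(c,*a,74) for a in g])[:,:2];W=W[np.argsort(W[:,1])]
print('centroid',W.mean(0).round(1))
for i in range(5):
    r=W[5*i:5*i+5];r=r[np.argsort(r[:,0])];print(r.mean(0).round(1),np.degrees(np.arctan2(*(r[-1]-r[0])[::-1])).round(2))
gr=cv2.cvtColor(c['pixels'],cv2.COLOR_RGB2GRAY)
for v in (20,180,205,220):
    d=np.diff(gr[v].astype(int));i=[j for j in range(222,345) if abs(d[j])>18];print(v,i,[onplane(c,j+.5,v,50)[0].round(1) for j in i], onplane(c,283,v,50)[1].round(1))
print('col',gr[150:245:1,283].tolist())
for v in (163,166,170,235): print(v,onplane(c,283,v,36).round(1),onplane(c,283,v,62).round(1))
print('jar lid',onplane(c,312,317,65).round(1))
E
```

```text
25
centroid [578.4 -87.8]
[ 581.9 -132. ] 4.45
[ 580.1 -110. ] 4.54
[578.4 -87.9] 4.48
[576.6 -65.7] 4.46
[574.9 -43.4] 4.32
20 [223, 224, 234, 235, 236, 237, 238, 325, 326, 328, 329, 339] [np.float64(513.4), np.float64(514.4), np.float64(524.3), np.float64(525.3), np.float64(526.3), np.float64(527.3), np.float64(528.3), np.float64(614.5), np.float64(615.5), np.float64(617.5), np.float64(618.5), np.float64(628.4)] -0.8
180 [231, 240, 242, 243, 320, 321, 323, 324, 332] [np.float64(527.1), np.float64(537.1), np.float64(539.4), np.float64(540.5), np.float64(626.7), np.float64(627.8), np.float64(630.1), np.float64(631.2), np.float64(640.2)] -160.5
205 [231, 232, 240, 241, 243, 244, 320, 322, 323, 331] [np.float64(528.1), np.float64(529.2), np.float64(538.4), np.float64(539.5), np.float64(541.8), np.float64(543.0), np.float64(629.8), np.float64(632.1), np.float64(633.2), np.float64(642.4)] -189.3
220 [320, 321, 322, 323, 330, 331] [np.float64(631.7), np.float64(632.9), np.float64(634.1), np.float64(635.2), np.float64(643.3), np.float64(644.5)] -207.2
col [102, 108, 154, 211, 232, 235, 235, 235, 227, 181, 122, 96, 99, 116, 132, 127, 112, 109, 134, 177, 204, 208, 208, 206, 207, 206, 206, 206, 206, 205, 206, 205, 205, 205, 204, 205, 204, 205, 205, 204, 204, 203, 203, 203, 203, 203, 203, 203, 203, 202, 202, 203, 202, 201, 202, 201, 201, 200, 201, 200, 200, 200, 199, 198, 199, 199, 198, 198, 198, 198, 197, 197, 196, 196, 197, 196, 196, 196, 196, 195, 196, 205, 218, 217, 181, 138, 122, 122, 122, 121, 115, 107, 104, 103, 104]
163 [ 583.5 -143.    36. ] [ 583.1 -140.5   62. ]
166 [ 583.8 -146.4   36. ] [ 583.3 -143.6   62. ]
170 [ 584.2 -151.    36. ] [ 583.6 -147.9   62. ]
235 [ 590.3 -230.4   36. ] [ 589.3 -221.3   62. ]
jar lid [ 632.2 -321.8   65. ]
```

Request:
{"api": "apply_moves", "payload": {
  "increments": [
    [0.65, 10, 0, 1.5, 0],
    [0.65, 20, 0, 2, 0],
    [0.65, 25, 0, 0, 0],
    [0.65, 25, 0, 0, 0],
    [0.65, 25, 0, 0, 0],
    [0.65, 25, 0, 0, 0],
    [0.65, 18, 0, 0, 0],
    [0.65, 12, 0, 0, 0],
    [0.65, 6, 0, 0, 0],
    [0.65, 2, 0, 0, 0]
  ]
}}

```text
t: 5.25
eef_pos: [585.1, -173.8, 57.2]
tcp_rot: [2.421, 1.57, 2.496]
ft_force: [0.4, 0.2, 1.0]
opening: 0.353
```

Request:
{"api": "apply_moves", "payload": {
  "increments": [
    [0.65, 0, 3, 0, 0],
    [0.65, 0, 4, 0, 0],
    [0.65, 0, 4, 0, 0],
    [0.65, 0, 2, 0, 0],
    [0.65, 0, 2, 0, 0],
    [0.65, 0, 2, 0, 0],
    [0.65, 0, 1, 0, 0],
    [0.65, 0, 1, 0, 0]
  ]
}}

```text
t: 6.05
eef_pos: [583.7, -155.2, 57.6]
tcp_rot: [1.134, 1.571, 1.209]
ft_force: [0.3, 0.0, 0.0]
opening: 0.353
```

```bash
python3 -c "
from h import *
import pickle
c=shot('wrist','w3.png')
plan([582,-153,57])"
```

```text
t 6.1 pos [ 583.7 -155.1   57.6] F [-0.2  1.2 -0.3] open 0.351 j6 -0.44
z_tool heading 4.28 tilt x [-0.  0. -1.]
shift in tool axes [ 0.6  2.3 -1.5]
```

View pics/w3.png

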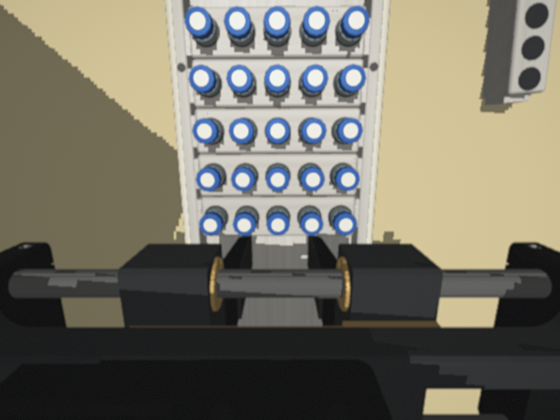

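The fingers are just behind rack_5, centred on the row at u≈278, and nothing has been disturbed. I'll start the push slowly.

Request:
{"api": "apply_moves", "payload": {
  "increments": [
    [0.65, 0, 1, 0, 0],
    [0.65, 0, 1, 0, 0],
    [0.65, 0, 1, 0, 0],
    [0.65, 0, 1, 0, 0],
    [0.65, 0, 1.5, 0, 0],
    [0.65, 0, 2, 0, 0],
    [0.65, 0, 2, 0, 0],
    [0.65, 0, 2, 0, 0],
    [0.65, 0, 2, 0, 0],
    [0.65, 0, 2, 0, 0]
  ]
}}

```text
t: 7.1
eef_pos: [582.5, -139.6, 57.6]
tcp_rot: [1.087, 1.571, 1.162]
ft_force: [0.3, -2.9, -1.1]
opening: 0.351
```

Request:
{"api": "apply_moves", "payload": {
  "increments": [
    [0.65, 0, 2, 0, 0],
    [0.65, 0, 2, 0, 0],
    [0.65, 0, 2, 0, 0],
    [0.65, 0, 2, 0, 0],
    [0.65, 0, 2, 0, 0],
    [0.65, 0, 2, 0, 0],
    [0.65, 0, 2, 0, 0],
    [0.65, 0, 2, 0, 0],
    [0.65, 0, 2, 0, 0],
    [0.65, 0, 2, 0, 0]
  ]
}}

```text
t: 8.1
eef_pos: [581.1, -119.7, 57.6]
tcp_rot: [1.314, 1.571, 1.389]
ft_force: [0.0, -2.2, -1.2]
opening: 0.35
```

```bash
python3 -c "
from h import *
import pickle
c=shot('wrist','w4.png')
plan([573.9,-44,57])"
```

```text
t 8.15 pos [ 581.  -119.4   57.6] F [ 0.5 -1.6 -0.6] open 0.349 j6 -0.39
z_tool heading 4.29 tilt x [-0.  0. -1.]
shift in tool axes [ 0.6 75.8 -1.5]
```

View pics/w4.png

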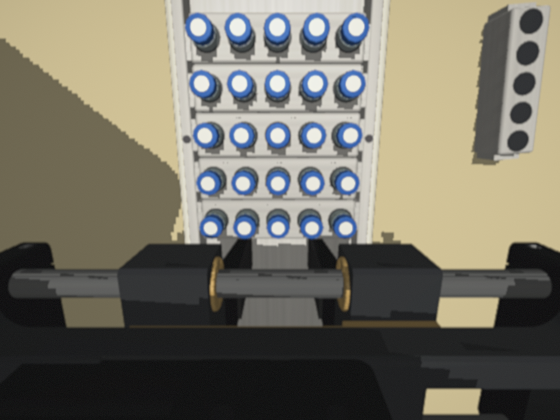

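The row is tracking squarely: the last caps are at v≈226 and the push force is 2–3 N. Continuing.

Request:
{"api": "apply_moves", "payload": {
  "increments": [
    [0.65, 0, 1, 0, 0],
    [0.65, 0, 2, 0, 0],
    [0.65, 0, 2.5, 0, 0],
    [0.65, 0, 2.5, 0, 0],
    [0.65, 0, 2.5, 0, 0],
    [0.65, 0, 2.5, 0, 0],
    [0.65, 0, 2.5, 0, 0],
    [0.65, 0, 2.5, 0, 0],
    [0.65, 0, 2.5, 0, 0],
    [0.65, 0, 2.5, 0, 0]
  ]
}}

```text
t: 9.15
eef_pos: [579.3, -96.7, 57.6]
tcp_rot: [1.617, 1.571, 1.692]
ft_force: [0.2, -2.0, -0.8]
opening: 0.351
```

Request:
{"api": "apply_moves", "payload": {
  "increments": [
    [0.65, 0, 2.5, 0, 0],
    [0.65, 0, 2.5, 0, 0],
    [0.65, 0, 2.5, 0, 0],
    [0.65, 0, 2.5, 0, 0],
    [0.65, 0, 2.5, 0, 0],
    [0.65, 0, 2.5, 0, 0],
    [0.65, 0, 2.5, 0, 0],
    [0.65, 0, 2.5, 0, 0],
    [0.65, 0, 2.5, 0, 0],
    [0.65, 0, 2.5, 0, 0]
  ]
}}

```text
t: 10.15
eef_pos: [577.4, -71.8, 57.6]
tcp_rot: [1.764, 1.571, 1.838]
ft_force: [-0.5, -2.4, -1.3]
opening: 0.353
```

Request:
{"api": "apply_moves", "payload": {
  "increments": [
    [0.65, 0, 2, 0, 0],
    [0.65, 0, 2, 0, 0],
    [0.65, 0, 2, 0, 0],
    [0.65, 0, 1.5, 0, 0],
    [0.65, 0, 1.5, 0, 0],
    [0.65, 0, 1, 0, 0],
    [0.65, 0, 1, 0, 0],
    [0.65, 0, 1, 0, 0]
  ]
}}

```text
t: 10.95
eef_pos: [576.6, -60.0, 57.6]
tcp_rot: [1.531, 1.571, 1.606]
ft_force: [0.1, -2.8, -0.6]
opening: 0.351
```

Next, 1 mm steps in short calls, watching the force.

Request:
{"api": "apply_moves", "payload": {
  "increments": [
    [0.65, 0, 1, 0, 0],
    [0.65, 0, 1, 0, 0],
    [0.65, 0, 1, 0, 0],
    [0.65, 0, 1, 0, 0],
    [0.65, 0, 1, 0, 0],
    [0.65, 0, 1, 0, 0],
    [0.65, 0, 1, 0, 0],
    [0.65, 0, 1, 0, 0]
  ]
}}

```text
t: 11.75
eef_pos: [576.0, -52.0, 57.6]
tcp_rot: [1.667, 1.571, 1.741]
ft_force: [-0.5, -3.4, -0.8]
opening: 0.354
```

Request:
{"api": "apply_moves", "payload": {
  "increments": [
    [0.65, 0, 1, 0, 0],
    [0.65, 0, 1, 0, 0]
  ]
}}

```text
t: 11.95
eef_pos: [575.8, -50.0, 57.6]
tcp_rot: [1.112, 1.571, 1.187]
ft_force: [0.2, -2.8, -1.6]
opening: 0.346
```

```bash
python3 -c "
from h import *
import pickle
c=shot('scene');pickle.dump(c,open('s5.pkl','wb'))
im=np.clip(c['pixels'][165:265,220:340,::-1]*1.5,0,255).astype(np.uint8)
t=shot('top');im2=np.clip(t['pixels'][200:275,212:332,::-1]*1.5,0,255).astype(np.uint8)
cv2.imwrite('pics/s5.png',np.hstack([cv2.resize(im,(400,333),interpolation=2),cv2.copyMakeBorder(cv2.resize(im2,(400,250),interpolation=2),0,83,0,0,0)]))
plan([573.9,-44,57])"
```

```text
t 12.05 pos [575.8 -49.9  57.6] F [ 0.5 -1.2 -0.6] open 0.352 j6 -0.28
z_tool heading 4.29 tilt x [ 0.  0. -1.]
shift in tool axes [ 0.6  6.  -1.5]
```

View pics/s5.png

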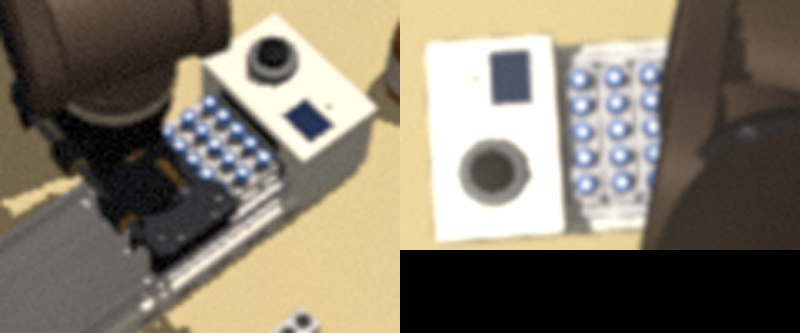

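The lead rack's caps are close to the head, with a thin dark gap between them. Continuing in small steps.

Request:
{"api": "apply_moves", "payload": {
  "increments": [
    [0.65, 0, 1, 0, 0],
    [0.65, 0, 1, 0, 0],
    [0.65, 0, 1, 0, 0]
  ]
}}

```text
t: 12.35
eef_pos: [575.6, -47.0, 57.6]
tcp_rot: [0.649, 1.571, 0.724]
ft_force: [0.4, -3.4, -1.5]
opening: 0.351
```

Request:
{"api": "apply_moves", "payload": {
  "increments": [
    [0.65, 0, 0.7, 0, 0],
    [0.65, 0, 0.7, 0, 0],
    [0.65, 0, 0.6, 0, 0]
  ]
}}

```text
t: 12.65
eef_pos: [576.0, -46.6, 57.8]
tcp_rot: [-1.096, 1.568, -1.02]
ft_force: [0.3, -19.2, -1.6]
opening: 0.352
```

The force rose sharply to 19 N with motion stopped at y=-46.6, as predicted for the stop. I'll back off along the lane, rise and check.

Request:
{"api": "apply_moves", "payload": {
  "increments": [
    [0.65, 0, -0.5, 0, 0],
    [0.65, 0, -1, 0, 0],
    [0.65, 0, -2, 0, 0],
    [0.65, 0, -4, 0, 0],
    [0.65, 0, -6, 0, 0],
    [0.65, 0, -6, 0, 0],
    [0.65, 0, -3, 0, 0],
    [0.65, -10, 0, 0, 0],
    [0.65, -20, 0, 0, 0],
    [0.65, -30, 0, 0, 0]
  ]
}}

```text
t: 13.65
eef_pos: [576.5, -67.3, 117.8]
tcp_rot: [2.777, 1.568, 2.852]
ft_force: [0.3, 0.1, 0.5]
opening: 0.351
```

Request:
{"api": "apply_moves", "payload": {
  "increments": [
    [1, -30, 0, 0, 0],
    [1, -35, 5, 0, 0],
    [1, -25, 15, -2, 0],
    [1, -10, 20, -3, 0],
    [1, 0, 20, -4, 0],
    [1, 0, 15, -3, 0],
    [1, 0, 5, 0, 0],
    [1, 0, 0, 0, 0]
  ]
}}

```text
t: 14.45
eef_pos: [559.2, 11.8, 217.6]
tcp_rot: [3.014, 1.571, 3.09]
ft_force: [-0.1, 0.2, -0.4]
opening: 0.003
```

```bash
cat > m.py <<'E'
from h import *
import pickle,sys
c=shot('wrist',sys.argv[1]+'.png');pickle.dump(c,open(sys.argv[1]+'.pkl','wb'))
p=c['pixels'].astype(int)
m=((p[...,2]-p[...,0])>40).astype(np.uint8);m[250:]=0;m=cv2.morphologyEx(m,3,np.ones((5,5)))
k,l,st,ce=cv2.connectedComponentsWithStats(m)
W=np.array([np.r_[onplane(c,*b,74)[:2],q[4]] for b,q in zip(ce[1:],st[1:]) if q[4]>25])
u=np.array([-np.sin(np.radians(4.45)),np.cos(np.radians(4.45))]);W=W[np.argsort(W[:,:2]@u)]
for w in W: print(w.round(1), 's',(w[:2]@u).round(1))
plan([540,113.3,150])
E
python3 m.py w6
```

```text
[606.2 -20.8  42. ] s -67.7
[539.5 -25.3  34. ] s -67.1
[555.6  -4.4  64. ] s -47.5
[539.1  -5.6  63. ] s -47.4
[ 6.049e+02 -4.000e-01  6.700e+01] s -47.4
[588.5  -1.6  62. ] s -47.2
[572.   -2.7  63. ] s -47.1
[554.2  17.5  68. ] s -25.6
[603.2  21.4  72. ] s -25.5
[586.6  20.1  68. ] s -25.5
[537.4  16.3  68. ] s -25.4
[570.3  18.9  65. ] s -25.4
[535.7  38.1  72. ] s -3.6
[552.1  39.4  70. ] s -3.5
[584.9  42.   71. ] s -3.5
[568.2  40.8  71. ] s -3.4
[601.   43.5  70. ] s -3.3
[599.4  65.5  79. ] s 18.8
[550.3  61.7  79. ] s 18.8
[566.6  63.   76. ] s 18.9
[533.8  60.5  80. ] s 18.9
[582.8  64.4  76. ] s 19.0
t 14.5 pos [559.3  11.3 217.5] F [0.6 0.  0.1] open 0.001 j6 -0.17
z_tool heading 4.31 tilt x [-0. -0. -1.]
shift in tool axes [ 67.5 103.2 -11.6]
```

View pics/w6.png

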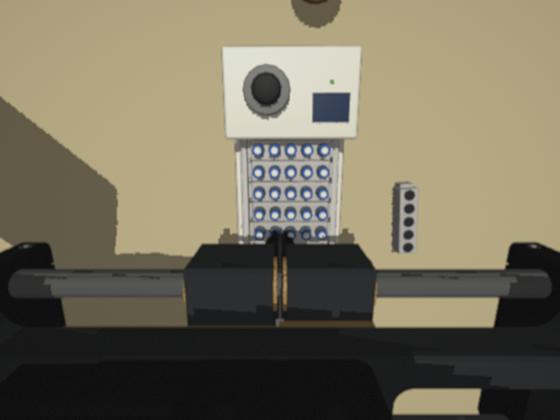

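The rows are square at 22 mm pitch, so the train is closed. The lead caps at v≈150 sit just below the head's edge at v≈138. The camera is almost directly above the stop, so I'll zoom in on that seam.

```bash
python3 - <<'E'
from h import *
import pickle
c=pickle.load(open('w6.pkl','rb'))
print(ray(c,c['cx'],c['cy'])[0])
im=c['pixels'][125:185,225:355,::-1];cv2.imwrite('pics/z6.png',cv2.resize(im,None,fx=6,fy=6,interpolation=cv2.INTER_CUBIC))
g=cv2.cvtColor(c['pixels'],cv2.COLOR_RGB2GRAY)
for u in (266,282,299,315): print(u,g[132:150,u].tolist())
for v in (137,138,140,142,144): print(v,'z88',onplane(c,291,v,88).round(1),'z62',onplane(c,291,v,62).round(1),'z36',onplane(c,291,v,36).round(1))
E
```

```text
[554.64642941  79.03522649 378.58990035]
266 [214, 214, 215, 213, 200, 174, 137, 98, 84, 91, 94, 94, 116, 155, 180, 184, 184, 184]
282 [214, 213, 215, 212, 199, 172, 136, 99, 86, 92, 94, 92, 93, 116, 156, 179, 185, 184]
299 [213, 214, 214, 212, 198, 171, 134, 99, 87, 94, 95, 93, 93, 116, 155, 175, 175, 174]
315 [213, 213, 213, 210, 196, 169, 133, 99, 89, 94, 94, 94, 116, 156, 178, 179, 174, 173]
137 z88 [565.6  75.3  88. ] z62 [566.5  75.   62. ] z36 [567.5  74.7  36. ]
138 z88 [565.6  74.4  88. ] z62 [566.6  74.   62. ] z36 [567.6  73.6  36. ]
140 z88 [565.8  72.6  88. ] z62 [566.8  72.   62. ] z36 [567.8  71.4  36. ]
142 z88 [566.   70.8  88. ] z62 [567.  70.  62.] z36 [568.   69.3  36. ]
144 z88 [566.1  68.9  88. ] z62 [567.1  68.   62. ] z36 [568.2  67.1  36. ]
```

View pics/z6.png

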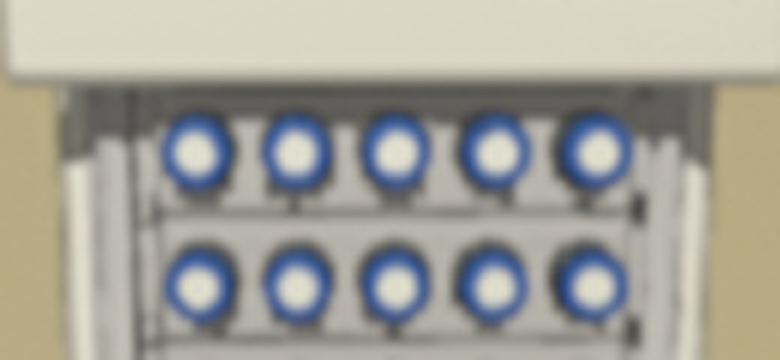

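```bash
python3 - <<'E'
from h import *
import pickle
c=pickle.load(open('w6.pkl','rb'));g=cv2.cvtColor(c['pixels'],cv2.COLOR_RGB2GRAY).astype(float)
u=np.array([-np.sin(np.radians(4.45)),np.cos(np.radians(4.45))])
e=[]
for x in range(250,340,5):
    col=g[130:142,x];i=np.where(col<155)[0][0];v=130+i-1+(col[i-1]-155)/(col[i-1]-col[i]);e.append(onplane(c,x,v,88)[:2])
e=np.array(e);print('edge s',(e@u).mean().round(2),(e@u).std().round(2),'angle',np.degrees(np.polyfit(e[:,0],e[:,1],1)[0]).round(2))
for x in (258.5,274.5,291,307.5,324):
    xi=int(x)-6;p=c['pixels'][143:158,xi:xi+14].astype(float);w=np.clip(p[...,0]-140,0,None)  # white top: high red
    m=(p[...,0]>150)&(abs(p[...,2]-p[...,0])<40)
    m=cv2.resize(p,None,fx=1,fy=1)
    q=cv2.cvtColor(c['pixels'][143:158,xi:xi+14],cv2.COLOR_RGB2GRAY)
    k,l,st,ce=cv2.connectedComponentsWithStats((q>185).astype(np.uint8))
    b=[(ce[i],st[i][4]) for i in range(1,k) if 7<=st[i][4]<60]
    for cc,a in b: print(a,(cc+[xi,143]).round(1),'s',(onplane(c,*(cc+[xi,143]),76)[:2]@u).round(2))
E
```

```text
edge s 30.81 0.02 angle 4.49
25 [256.9 150.2] s 18.42
25 [273.8 150.1] s 18.51
26 [290.5 150. ] s 18.56
26 [307.5 150. ] s 18.52
26 [324.5 150. ] s 18.49
```

White-cap centres and the head's edge leave about 1 mm ambiguous, because of shadow and edge blur. There is plenty of time, so I'll re-seat: go back behind rack_5, push again, and take a close look at the seam.

Request:
{"api": "apply_moves", "payload": {
  "increments": [
    [0.65, 0, -15, 2, 0],
    [0.65, 0, -25, 4, 0],
    [0.65, 0, -22, 4, 0],
    [0.65, 5, -10, 2, 0],
    [0.65, 15, -2, 0, 0],
    [0.65, 25, 0, 0, 0],
    [0.65, 30, 0, 0, 0],
    [0.65, 30, 0, 0, 0],
    [0.65, 25, 0, 0, 0],
    [0.65, 15, 0, 0, 0]
  ]
}}

```text
t: 15.5
eef_pos: [575.8, -62.1, 70.1]
tcp_rot: [2.816, 1.568, 2.89]
ft_force: [0.5, 0.1, 0.8]
opening: 0.345
```

Request:
{"api": "apply_moves", "payload": {
  "increments": [
    [0.65, 10, 1, 0, 0],
    [0.65, 5, 3, 0, 0],
    [0.65, 0, 4, 0, 0],
    [0.65, 0, 2, 0, 0],
    [0.65, 0, 1, 0, 0],
    [0.65, 0, 1, 0, 0]
  ]
}}

```text
t: 16.1
eef_pos: [576.1, -49.4, 58.3]
tcp_rot: [-0.212, 1.57, -0.137]
ft_force: [1.3, -0.1, -0.4]
opening: 0.345
```

```bash
python3 m.py w7
```

```text
[607.  -22.7 303. ] s -69.7
[590.4 -23.9 300. ] s -69.7
[557.4 -26.4 284. ] s -69.6
[573.8 -25.1 277. ] s -69.5
[540.7 -27.6 291. ] s -69.5
[ 6.051e+02 -5.000e-01  3.040e+02] s -47.5
[555.7  -4.3 297. ] s -47.4
[588.6  -1.7 294. ] s -47.4
[539.   -5.6 310. ] s -47.4
[572.1  -3.  299. ] s -47.4
[570.3  18.9 326. ] s -25.4
[586.7  20.2 325. ] s -25.4
[537.2  16.4 336. ] s -25.4
[603.3  21.6 328. ] s -25.3
[553.8  17.7 331. ] s -25.3
[601.6  43.7 369. ] s -3.2
[585.1  42.4 367. ] s -3.1
[568.5  41.1 369. ] s -3.1
[551.9  39.9 364. ] s -3.1
[535.3  38.6 368. ] s -3.1
[600.  66. 460.] s 19.2
[550.1  62.1 443. ] s 19.3
[533.4  60.9 467. ] s 19.3
[566.7  63.5 451. ] s 19.3
[583.3  64.8 454. ] s 19.3
t 16.15 pos [576.  -49.3  58.1] F [ 0.8 -0.3  0. ] open 0.348 j6 -0.27
z_tool heading 4.3 tilt x [ 0.001 -0.    -1.   ]
shift in tool axes [-91.9 164.9 -23.6]
```

Request:
{"api": "apply_moves", "payload": {
  "increments": [
    [0.65, 0, 0.8, 0, 0],
    [0.65, 0, 0.8, 0, 0],
    [0.65, 0, 0.5, 0, 0],
    [0.65, 0, 0.5, 0, 0]
  ]
}}

```text
t: 16.55
eef_pos: [575.6, -47.0, 57.6]
tcp_rot: [1.336, 1.571, 1.411]
ft_force: [-0.5, -0.3, 0.6]
opening: 0.349
```

Request:
{"api": "apply_moves", "payload": {
  "increments": [
    [0.65, 0, 0.5, 0, 0],
    [0.65, 0, 0.5, 0, 0],
    [0.65, 0, 0.5, 0, 0]
  ]
}}

```text
t: 16.85
eef_pos: [575.7, -46.7, 57.7]
tcp_rot: [-1.359, 1.569, -1.284]
ft_force: [-0.8, -14.5, -0.1]
opening: 0.351
```

```bash
python3 m.py w8 | grep -E 's 1|s -69|t '; python3 - <<'E'
from h import *
import pickle
c=pickle.load(open('w8.pkl','rb'))
a=proj(c,[566,74,62]).astype(int);print(a)
im=c['pixels'][max(a[1]-45,0):a[1]+45,a[0]-65:a[0]+65,::-1].astype(float);im=np.clip(im*1.3,0,255).astype(np.uint8)
cv2.imwrite('pics/z8.png',cv2.resize(im,None,fx=6,fy=6,interpolation=cv2.INTER_CUBIC))
E
```

```text
[590.4 -23.9 293. ] s -69.6
[557.4 -26.4 289. ] s -69.6
[606.9 -22.4 291. ] s -69.4
[573.9 -24.9 274. ] s -69.4
[550.2  62.1 448. ] s 19.2
[533.4  60.9 454. ] s 19.3
[600.   66.1 463. ] s 19.3
[566.7  63.5 448. ] s 19.3
[583.3  64.8 440. ] s 19.3
t 16.9 pos [575.7 -46.8  57.7] F [  0.1 -11.   -0.6] open 0.351 j6 -0.27
z_tool heading 4.32 tilt x [ 0.001 -0.002 -1.   ]
shift in tool axes [-92.6 162.1 -23.5]
[277  11]
```

View pics/z8.png

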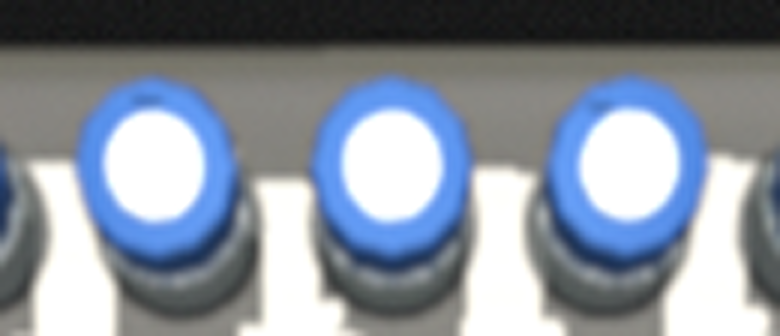

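The push stops at the same place as before: 14 N at y=-46.7 with the row unmoved. In the close-up the rack top runs straight into the head's dark face with no deck showing. I'll push slightly harder to rule out a jam, then back off and go to the key.

Request:
{"api": "apply_moves", "payload": {
  "increments": [
    [0.65, 0, 0.4, 0, 0],
    [0.65, 0, 0.4, 0, 0]
  ]
}}

```text
t: 17.1
eef_pos: [575.7, -46.7, 57.7]
tcp_rot: [-1.348, 1.568, -1.273]
ft_force: [-1.0, -18.5, -0.9]
opening: 0.351
```

Request:
{"api": "apply_moves", "payload": {
  "increments": [
    [0.65, 0, -0.5, 0, 0],
    [0.65, 0, -1, 0, 0],
    [0.65, 0, -2, 0, 0],
    [0.65, 0, -4, 0, 0],
    [0.65, 0, -6, 0, 0],
    [0.65, 0, -6, 0, 0],
    [0.65, -5, -3, 0, 0],
    [0.65, -20, 0, 0, 0],
    [0.65, -30, 0, 0, 0],
    [0.65, -30, 0, 0, 0]
  ]
}}

```text
t: 18.1
eef_pos: [576.9, -67.4, 143.7]
tcp_rot: [2.665, 1.57, 2.739]
ft_force: [-0.3, -0.1, 0.1]
opening: 0.346
```

Request:
{"api": "apply_moves", "payload": {
  "increments": [
    [1, -15, 5, -1, 0],
    [1, -5, 20, -3, 0],
    [1, 0, 25, -4, 0],
    [1, 0, 28, -4, 0],
    [1, 0, 28, -4, 0],
    [1, 0, 28, -4, 0],
    [1, 0, 25, -3, 0],
    [1, 0, 15, -1, 0],
    [1, 0, 5, 0, 0],
    [1, 0, 0, 0, 0]
  ]
}}

```text
t: 19.1
eef_pos: [540.0, 109.6, 162.8]
tcp_rot: [-0.051, 1.57, 0.024]
ft_force: [-0.3, -1.3, 1.3]
opening: 0.003
```

```bash
python3 -c "
from h import *
plan([540,113.2,121])"
```

```text
t 19.1 pos [540.  109.6 162.8] F [-0.3 -1.3  1.3] open 0.003 j6 0.0
z_tool heading 4.32 tilt x [ 0.  0. -1.]
shift in tool axes [41.8  3.6  0.2]
```

Request:
{"api": "apply_moves", "payload": {
  "increments": [
    [1, 8, 2, 0, 0],
    [1, 14, 1.5, 0, 0],
    [1, 12, 0, 0, 0],
    [1, 4, 0, 0, 0],
    [1, 1, 0, 0, 0],
    [1, 1, 0, 0, 0],
    [1, 1, 0, 0, 0],
    [1, 1, 0, 0, 0]
  ]
}}

```text
t: 19.9
eef_pos: [539.7, 113.1, 121.0]
tcp_rot: [0.066, 1.57, 0.141]
ft_force: [-0.3, -0.8, 0.8]
opening: 0.003
```

Request:
{"api": "apply_moves", "payload": {
  "increments": [
    [1, 1, 0, 0, 0],
    [1, 1, 0, 0, 0],
    [1, 1, 0, 0, 0]
  ]
}}

```text
t: 20.2
eef_pos: [539.7, 113.1, 117.8]
tcp_rot: [0.041, 1.57, 0.116]
ft_force: [0.2, -1.0, 3.4]
opening: 0.005
```

Request:
{"api": "apply_moves", "payload": {
  "increments": [
    [1, 1, 0, 0, 0],
    [1, 1, 0, 0, 0],
    [1, 0.7, 0, 0, 0],
    [1, 0.5, 0, 0, 0]
  ]
}}

```text
t: 20.6
eef_pos: [539.8, 113.1, 115.1]
tcp_rot: [0.03, 1.57, 0.105]
ft_force: [-3.7, -0.2, 15.8]
opening: 0.004
```

Request:
{"api": "apply_moves", "payload": {
  "increments": [
    [1, 0.4, 0, 0, 0],
    [1, 0.4, 0, 0, 0],
    [1, 0, 0, 0, 0]
  ]
}}

```text
t: 20.9
eef_pos: [539.8, 113.1, 115.0]
tcp_rot: [-0.005, 1.569, 0.07]
ft_force: [-4.0, -1.7, 20.2]
opening: 0.006
```

The key bottomed: about 6 mm of travel, then a stiff 20 N. Releasing and rising.

Request:
{"api": "apply_moves", "payload": {
  "increments": [
    [1, -1, 0, 0, 0],
    [1, -2, 0, 0, 0],
    [1, -3, 0, 0, 0],
    [1, -5, 0, 0, 0],
    [1, -15, 0, 0, 0],
    [1, -25, 0, 0, 0],
    [1, -25, -10, 0, 0],
    [1, -20, -40, 0, 0],
    [1, -5, -40, 0, 0],
    [1, 0, -15, 0, 0]
  ]
}}

```text
t: 21.9
eef_pos: [547.5, 6.0, 215.5]
tcp_rot: [-0.274, 1.57, -0.201]
ft_force: [-0.3, 0.0, -0.4]
opening: 0.001
```

Request:
{"api": "apply_moves", "payload": {
  "increments": [
    [1, 0, 0, 0, 0],
    [1, 0, 0, 0, 0]
  ]
}}

```text
t: 22.1
eef_pos: [547.0, 8.8, 214.1]
tcp_rot: [2.692, 1.569, 2.766]
ft_force: [-0.2, 0.4, -0.2]
opening: 0.002
```

```bash
python3 m.py w9; python3 - <<'E'
from h import *
import pickle
c=pickle.load(open('w9.pkl','rb'))
cv2.imwrite('pics/z9.png',c['pixels'][:300,:,::-1])
a=proj(c,[540,113,110]);g=cv2.cvtColor(c['pixels'],cv2.COLOR_RGB2GRAY)
x,y=int(a[0])-35,int(a[1])-30
k=max(cv2.findContours((g[y:y+60,x:x+70]<60).astype(np.uint8),0,2)[0],key=cv2.contourArea);e,r=cv2.minEnclosingCircle(k)
print('key',onplane(c,e[0]+x,e[1]+y,110).round(1),r)
E
```

```text
[606.6 -21.2  50. ] s -68.2
[589.9 -22.3  43. ] s -68.0
[588.6  -1.9  71. ] s -47.6
[555.5  -4.5  69. ] s -47.5
[ 6.051e+02 -6.000e-01  7.100e+01] s -47.5
[539.2  -5.6  66. ] s -47.4
[572.  -3.  71.] s -47.4
[570.3  18.8  76. ] s -25.5
[586.5  20.1  73. ] s -25.5
[603.2  21.5  73. ] s -25.4
[537.1  16.3  69. ] s -25.4
[553.8  17.7  69. ] s -25.3
[584.9  42.   76. ] s -3.5
[568.3  40.7  75. ] s -3.5
[601.4  43.3  80. ] s -3.5
[552.2  39.5  75. ] s -3.4
[535.6  38.5  76. ] s -3.2
[583.1  64.1  85. ] s 18.7
[599.6  65.4  86. ] s 18.7
[534.1  60.4  77. ] s 18.8
[550.5  61.8  78. ] s 18.9
[566.6  63.1  78. ] s 19.0
t 22.15 pos [547.    9.2 214.1] F [-0.1 -0.1 -1.3] open 0.005 j6 -0.18
z_tool heading 4.3 tilt x [-0.001  0.    -1.   ]
shift in tool axes [ 64.2 104.3   0.9]
key [540.2 112.7 110. ] 16.49557113647461
```

View pics/z9.png

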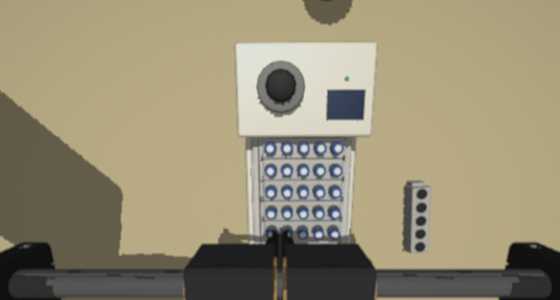

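The key is up at (281,84), the row is square and closed up against the head, and the robot is clear. Handing in.

```bash
python3 -c "
from cell import env
env.job_done()"
```

```text
the job is handed in; nothing more can be done
```

The five racks are pushed up to the end stop as one row, and the load key was pressed afterwards and let up again. I handed the job in at about 22 s with the gripper clear of everything.

- **Push:** I pushed rack_5 with the fingertips for about 107 mm at 2–3 N, until the row stopped dead at 19 N. I then backed off to check, because the first picture left a small gap possible, and pushed again. The row stopped at the same place to within 0.1 mm and did not move under 18.5 N.
- **Key:** It went down about 6 mm until it bottomed (20 N), and I then released it.
- **Last checks:**
  - The racks stand square at 22 mm pitch, in the same place before and after the key press.
  - The key looks up in the picture, though I did not measure its height afterwards.
  - The spare rack looks unmoved. The bottle and jar were not in the last picture; I kept the arm away from both.
- **Disagreement:** The cap-to-head-edge measurement suggested up to about 1 mm of gap at the stop. I put this down to shadow and blur at the head's edge, because the repeated hard stop and the close-up showed contact.

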